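# Scoop foil-wrapped eggs into the serving bowl

### The job

Using the scoop, move at least three of the foil-wrapped chocolate eggs from the white tub into the green bowl, tipping them in gently from just above it: spill none (every other egg stays in the tub or goes into the bowl too) and do not touch the eggs with the gripper. Then stand the scoop back flat in the middle of its wooden board and let go. Do not shove the bowl, and leave the other things on the counter alone.

Things in the scene. Friction and masses are not known exactly. Their poses are not given: they have to be found in the camera images.
- scoop: aluminium scoop, 160 g: flat floor 100 long (x) by 110 wide (y), 2 thick, open at the front (+x); back and side walls 45 high, 3 thick (no side walls along the front 30); a dark blue bar handle rises from the back wall, its top 150 above the underside. Origin: centre of the floor's underside; x towards the open front, z up
- scoop_grip (a point): point inside the scoop's handle where it is best held; in the scoop's frame at x -62, y 0, z +110. The handle is an upright bar on the outside of the back wall, 16 wide (y), 26 deep (x), and ends 40 above this point. Hold across the 16 mm width (y), fingers pointing down
- scoop_lip (a point): middle of the scoop's front lower edge, 50 ahead (x) of the scoop's origin, on the underside
- board: wooden board 190 x 190 x 12 thick, fixed to the counter, on which the scoop stands; origin at the centre of its underside
- tub: white open tub, fixed to the counter, 134 wide (y), 62 high, walls and floor 5 thick (inner floor 5 above the origin). The inner floor runs from x -135 (upright near wall) to x +115, where the far wall slopes outwards, 30 degrees from vertical, to x +148 at the top; inner width 124. Origin: on the underside; x along its length, away from the robot. The eggs start in its far (+x) half
- bowl: green round serving bowl, loose, 600 g, rim radius 95, height 75, narrower at the foot. Origin: centre of its underside
- egg1: foil-wrapped chocolate egg (gold), solid, 36 long, 32 thick, 22 g; origin at its middle, x along its length
- egg2: foil-wrapped chocolate egg (crimson), solid, 36 long, 32 thick, 22 g; origin at its middle, x along its length
- egg3: foil-wrapped chocolate egg (blue), solid, 36 long, 32 thick, 22 g; origin at its middle, x along its length
- egg4: foil-wrapped chocolate egg (orange), solid, 36 long, 32 thick, 22 g; origin at its middle, x along its length
- egg5: foil-wrapped chocolate egg (purple), solid, 36 long, 32 thick, 22 g; origin at its middle, x along its length
- egg6: foil-wrapped chocolate egg (green), solid, 36 long, 32 thick, 22 g; origin at its middle, x along its length
- mug: blue mug, radius 38, height 85, loose; a bystander, origin at the centre of its underside
- jar: amber jar with red cap, radius 34, height 100, loose; a bystander, origin at the centre of its underside
- tin: tin with yellow label, radius 37, height 85, loose; a bystander, origin at the centre of its underside
- carton: cardboard carton 65 x 100 x 50 high, loose; a bystander, origin at the centre of its underside
- saltpot: white salt pot, radius 24, height 81, loose; a bystander, origin at the centre of its underside

How it is judged:
By the outcome, as a careful person would: the job done as asked, in the order asked, and still so for the second after the job is handed in, with the robot touching nothing.
It also fails if it takes over 61 s, if anything falls off the work surface, if the arm or the gripper's body presses on something with over 40 N, if the wrist force passes 120 N, or if a joint passes its speed limit or range.

### The arm

A 7-joint arm with a two-finger parallel gripper is mounted at the origin on the work surface. World frame = base frame: x ahead of the robot, y to its left, z up, the work surface at z = 0. Lengths are in m, angles in degrees, forces in N, time in s.
With the tool pointing down it reaches from about 0.425 to 0.875 m from the base axis. Payload 4.7 kg.
Tool frame: the origin (TCP) lies at the very end of the fingers, on their centre line; the grasp point (between the pads) lies 19 mm behind it; z points along the fingers, y is the line along which they close (so a half turn about z gives the same grasp; the last joint's range is limited). The gripper opens to 87 mm and grips with 3 to 60 N. Pads are 19 mm wide; open, the fingers measure 117 mm over their backs; the gripper's body (75 mm by 190 mm) begins 51 mm behind the grasp point.
Start: joints at [77.24, 18.392, -4.016, 83.108, 1.295, 78.541, -3.26], TCP at [0.152, -0.632, 0.223] pointing down, gripper open.
Joint ranges: [-163.93, 163.93], [-17.29, 119.83], [-79.2, 71.16], [3.27, 140.29], [-89.18, 269.18], [5.43, 117.66], [-154.24, 154.24]. Speed limits (degrees/s): [147.25, 147.25, 180, 180, 180, 180, 180].

### API

Orientations are given as [roll, pitch, yaw] about the fixed x, y, z axes, in that order (R = Rz(yaw) Ry(pitch) Rx(roll)).
In Python, from cell import get_obs, cams, ticket, finder gives the robot as it stands.
- The arm moves only by the shell command python3 -m creep 'ROWS' [FORCE]. ROWS is text: rows parted by semicolons, each of 5 numbers parted by spaces: the shift along the world's x, y, z in m, then the turn about the world's z in degrees, then the finger opening in m, from 0 to 0.087. A call has 1 to 8 rows; each row shifts and turns the commanded pose from where the row before left it; what a row does not reach is not made up. A row lasts 1/8 s, in which the tool goes at most 62.5 mm and 10.7 degrees, less where a joint would pass 70% of its speed; a pose out of reach is approached as far as the arm can. A call with a gripper value outside its range is refused whole. The fingers move at their own pace and stop on an object; FORCE is the grip in N (left out, the last holds). Time passes only in rows, so rows that do not move let the fingers close. It gives the time, the measured TCP pose, the force, the opening and the grip force at its end, in the units of the state.
- get_obs(): the state, without advancing time (a new reading comes with each control period).
- cams.read_camera(name): name is "scene" or "top" or "wrist"; returns the picture (384x512x3 uint8, red, green, blue); there is no depth.
- cams.calibration(name): a dict with "fx", "fy", "cx", "cy" (pixels), "extrinsics" (4x4, takes a point from world to camera coordinates). Camera axes: x right, y down, z forward; pixel columns grow to the right and rows downward; lengths in m; the calibration is good to about 2 mm. The wrist camera is an equidistant fisheye: a pixel r from the principal point sees the ray r / f radians off the axis. A picture is of the moment at which its call begins: read the wrist's pose just before it. calibration takes no time and is no camera call; for the wrist camera it gives the pose at the moment of the call.
- ticket.sign_off(): hands the job in; it is judged then, once.
Trained networks look in the newest picture that a camera, given by its name, has taken for a name from the list of things; names that differ only in an ending like _2 or _b are one class to them, and where a whole thing is asked for, a point or a joint stands for the part that bears it (a point fixed in the world has none). Each returns a list of dicts, best first, with "p" (0 to 1); they miss things now and then, are a little off and sometimes report something else, mostly with a low value. They report only what shows in the picture. A call takes as long as a camera call.
- finder.masks_of(name, camera): "mask" (384x512 bool, what is visible of it) and "xy" ([column, row] in pixels, amid what is visible of it).
- finder.tip_of(name, camera): "xy" ([column, row] in pixels: a listed point, or the origin of a listed thing).
The state is a dict: "time_s": time; "qpos": joint angles; "joint_velocities": joint speeds; "effort": joint torques, N m; "tool_pos": TCP position; "tool_rot": TCP orientation; "force": force on the tool from outside, world axes, zero at the start; "wrist_torque": the same for the moment, N m; "grip_width": finger opening in m; "grasp_force": force on a finger pad.
Only numpy, scipy, OpenCV 4.12 (cv2) and the standard library are available. Lean on these libraries where they do the work, as an engineer would, in place of code of your own. Each camera call takes 0.05 s, during which the arm holds its last target. There are 200 camera calls.

## Working session

There is one attempt and no reset: what is moved stays moved. The work goes in short steps, Python scripts to look and compute and a shell command to move; the robot and the scene stay as the last step left them, time stands still between calls to the robot, and variables do not carry over. Pictures are saved under pics/ and viewed, at most 10 in all, crops included, and the job is handed in when it is done.

```bash
mkdir -p pics; cat > h.py <<'E'
import numpy as np, cv2
from cell import get_obs,cams,ticket,finder
def ray(c,xy):
    K=cams.calibration(c);E=np.array(K["extrinsics"]);R=E[:3,:3];o=-R.T@E[:3,3]
    return o,R.T@np.array([(xy[0]-K["cx"])/K["fx"],(xy[1]-K["cy"])/K["fy"],1])
def at_z(c,xy,z):
    o,d=ray(c,xy);return o+d*(z-o[2])/d[2]
def px(c,P):
    K=cams.calibration(c);E=np.array(K["extrinsics"]);p=(E[:3,:3]@np.array(P).reshape(-1,3).T).T+E[:3,3]
    return np.c_[p[:,0]/p[:,2]*K["fx"]+K["cx"],p[:,1]/p[:,2]*K["fy"]+K["cy"]]
def shot(c,name=None):
    im=cams.read_camera(c)
    if name: cv2.imwrite(f"pics/{name}.png",im[:,:,::-1])
    return im
E
python3 - <<'E'
from h import *
np.set_printoptions(precision=3,suppress=True)
a=shot("top");b=shot("scene")
cv2.imwrite("pics/a.png",cv2.resize(np.vstack([a,b])[:,:,::-1],None,fx=.78,fy=.78) if 0 else a[:,:,::-1]);cv2.imwrite("pics/b.png",b[:,:,::-1])
for c in("top","scene"):
    K=cams.calibration(c);E=np.array(K["extrinsics"]);print(c,K["fx"],-E[:3,:3].T@E[:3,3])
    for n,z in [("scoop",.012),("scoop_grip",.122),("scoop_lip",.012),("board",0),("tub",0),("bowl",0)]+[(f"egg{i}",.021) for i in range(1,7)]:
        r=finder.tip_of(n,c)
        print(n,[(round(d["p"],2),np.round(d["xy"]),at_z(c,d["xy"],z)[:2]) for d in r[:1]])
print(get_obs())
E
```

```text
top 472.24048402945374 [0.217 0.013 1.855]
scoop [(0.8, array([345., 227.]), array([ 0.523, -0.317]))]
scoop_grip [(0.95, array([350., 238.]), array([ 0.466, -0.317]))]
scoop_lip [(0.58, array([342., 211.]), array([ 0.585, -0.302]))]
board [(0.97, array([346., 225.]), array([ 0.534, -0.324]))]
tub [(0.93, array([274., 210.]), array([ 0.582, -0.034]))]
bowl [(0.77, array([183., 211.]), array([0.563, 0.33 ]))]
egg1 [(0.62, array([286., 184.]), array([ 0.684, -0.078]))]
egg2 [(0.62, array([286., 184.]), array([ 0.684, -0.078]))]
egg3 [(0.62, array([286., 184.]), array([ 0.684, -0.078]))]
egg4 [(0.62, array([286., 184.]), array([ 0.684, -0.078]))]
egg5 [(0.62, array([286., 184.]), array([ 0.684, -0.078]))]
egg6 [(0.62, array([286., 184.]), array([ 0.684, -0.078]))]
scene 488.0239432445579 [ 1.225 -0.582  1.495]
scoop [(0.74, array([240., 220.]), array([ 0.615, -0.067]))]
scoop_grip [(0.92, array([151., 227.]), array([ 0.48 , -0.321]))]
scoop_lip [(0.69, array([176., 261.]), array([ 0.579, -0.321]))]
board [(0.91, array([169., 250.]), array([ 0.525, -0.308]))]
tub [(0.93, array([241., 208
[... 242 characters left out ...]
 array([ 0.677, -0.027]))]
egg4 [(0.65, array([261., 223.]), array([ 0.677, -0.027]))]
egg5 [(0.65, array([261., 223.]), array([ 0.677, -0.027]))]
egg6 [(0.65, array([261., 223.]), array([ 0.677, -0.027]))]
{'time_s': 1.3, 'qpos': array([77.241, 18.391, -4.016, 83.105,  1.296, 78.542, -3.262]), 'joint_velocities': array([-0.037, -0.025,  0.026,  0.027,  0.026, -0.064,  0.023]), 'effort': array([ -0.   , -49.11 ,  -0.403, -31.276,  -0.064,   0.034,   0.   ]), 'tool_pos': array([ 0.152, -0.632,  0.223]), 'tool_rot': array([179.992,   0.003,  13.566]), 'force': array([ 0.379, -0.184, -0.517]), 'wrist_torque': array([-0.018, -0.051, -0.003]), 'grasp_force': 0.0, 'grip_width': 0.0870238136236563}
```

```bash
python3 - <<'E'
import cv2,numpy as np
a=cv2.imread("pics/a.png")[140:270,130:410];b=cv2.imread("pics/b.png")[90:290,110:360]
a=cv2.resize(a,(640,297));b=cv2.resize(b,(375,300))
c=np.zeros((597,640,3),np.uint8);c[:297]=a;c[297:,:375]=b
cv2.imwrite("pics/c.png",c)
E
```

```text
(no output)
```

View pics/c.png

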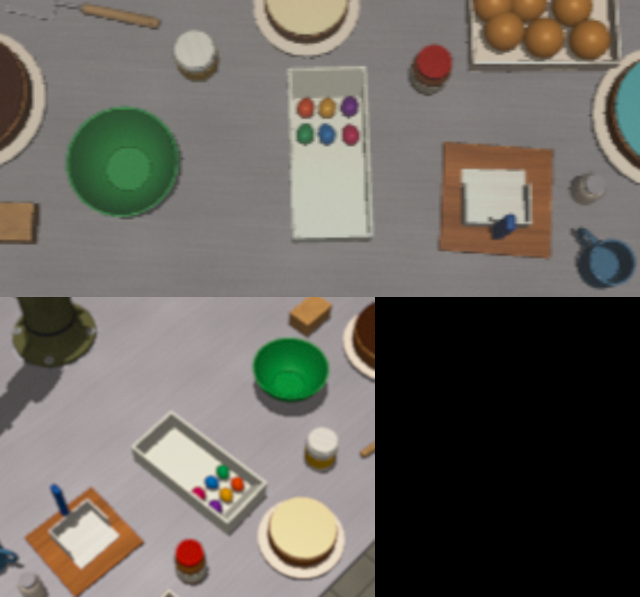

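```bash
cat > fit.py <<'E'
from h import *
from scipy.optimize import minimize
def box(x0,x1,y0,y1,z0,z1): return [(x,y,z) for x in(x0,x1) for y in(y0,y1) for z in(z0,z1)]
t=np.linspace(0,2*np.pi,40)
M={"board":(box(-.095,.095,-.095,.095,0,.012),0),
"tub":(box(-.14,.12,-.067,.067,0,0)+box(-.14,.153,-.067,.067,.062,.062),0),
"scoop":(box(-.05,.05,-.055,.055,0,.002)+box(-.05,.02,-.055,.055,0,.045)+box(-.075,-.049,-.008,.008,.03,.15),.012),
"bowl":([(.095*np.cos(a),.095*np.sin(a),.075) for a in t]+[(.05*np.cos(a),.05*np.sin(a),0) for a in t],0)}
def proj(n,c,p):
    v,z0=M[n];v=np.array(v);C,S=np.cos(p[2]),np.sin(p[2])
    return px(c,np.c_[p[0]+C*v[:,0]-S*v[:,1],p[1]+S*v[:,0]+C*v[:,1],v[:,2]+z0])
def hull(uv): 
    im=np.zeros((384*4,512*4),np.uint8)
    cv2.fillConvexPoly(im,cv2.convexHull(np.int32(np.round((np.float32(uv)+.5)*64))),1,shift=4);return im>0
def fit(n,masks,p0):
    T={c:hull(np.argwhere(m)[:,::-1]) for c,m in masks.items()}
    f=lambda q:sum(1-(h&T[c]).sum()/(h|T[c]).sum() for c in T for h in [hull(proj(n,c,[q[0]/100,q[1]/100,q[2]/30]))])
    s=np.array([p0[0]*100,p0[1]*100,p0[2]*30])
    r=minimize(f,s,method="Nelder-Mead",options=dict(initial_simplex=np.vstack([s,s+[1,0,0],s+[0,1,0],s+[0,0,2]]),xatol=.02,fatol=1e-4))
    q=r.x;return q[0]/100,q[1]/100,np.degrees(q[2]/30),r.fun
def mask(n,c,p0):
    o=px(c,[(*p0[:2],.03)])[0]
    L=[d for d in finder.masks_of(n,c) if d["p"]>.3 and np.hypot(*(np.array(d["xy"])-o))<30]
    return L[0]["mask"] if L else None
if __name__=="__main__":
    P0={"board":(.53,-.315,0),"tub":(.58,-.03,0),"scoop":(.53,-.32,-.1),"bowl":(.56,.325,0)}
    for c in("top","scene"): cams.read_camera(c)
    for n,p in P0.items():
        m={c:mask(n,c,p) for c in("top","scene")};m={c:v for c,v in m.items() if v is not None}
        for k in ([["top"],["scene"],["top","scene"]] if len(m)==2 else [list(m)]):
            print(n,k,np.round(fit(n,{c:m[c] for c in k},p),4))
    for c in("top","scene"):
        for d in finder.masks_of("egg1",c): print(c,round(d["p"],2),np.round(d["xy"]),np.round(at_z(c,d["xy"],.021)[:2],3),d["mask"].sum())
    for n in("jar","tin","mug","saltpot","carton"):
        for d in finder.tip_of(n,"top")[:1]: print(n,round(d["p"],2),np.round(at_z("top",d["xy"],0)[:2],3))
E
python3 fit.py
```

```text
board ['top'] [ 0.5242 -0.3254 -1.8536  0.0282]
board ['scene'] [ 0.5256 -0.322  -1.746   0.0432]
board ['top', 'scene'] [ 0.5247 -0.3234 -1.3932  0.0793]
tub ['top'] [ 0.5806 -0.0333  3.9132  0.0292]
tub ['scene'] [ 0.5905 -0.0296  3.9422  0.0636]
tub ['top', 'scene'] [ 0.5834 -0.0325  4.148   0.1303]
scoop ['top'] [ 0.527  -0.3187 -0.3157  0.0596]
scoop ['scene'] [ 0.5276 -0.3156  1.3752  0.1026]
scoop ['top', 'scene'] [ 0.5268 -0.3182 -0.658   0.1734]
bowl ['top'] [0.5525 0.3136 7.9403 0.0497]
bowl ['scene'] [0.5568 0.3186 5.4415 0.0398]
bowl ['top', 'scene'] [0.5537 0.3167 1.7227 0.109 ]
top 0.64 [284. 198.] [ 0.627 -0.07 ] 51
top 0.58 [275. 197.] [ 0.629 -0.035] 61
top 0.56 [283. 185.] [ 0.681 -0.066] 58
top 0.54 [262. 186.] [0.674 0.02 ] 41
scene 0.58 [269. 214.] [0.673 0.017] 89
scene 0.48 [251. 212.] [ 0.623 -0.019] 87
scene 0.48 [255. 205.] [0.615 0.008] 73
scene 0.45 [264. 223.] [ 0.684 -0.018] 81
scene 0.38 [254. 232.] [ 0.684 -0.068] 76
jar 0.87 [ 0.731 -0.206]
tin 0.91 [0.761 0.217]
mug 0.97 [ 0.419 -0.511]
saltpot 0.54 [ 0.545 -0.47 ]
carton 0.82 [0.442 0.515]
```

```bash
python3 -m creep '.039 .039 .004 -1.7 .087;.039 .039 .004 -1.7 .087;.039 .039 .004 -1.7 .087;.039 .039 .004 -1.7 .087;.039 .039 .004 -1.7 .087;.039 .039 .004 -1.7 .087;.039 .039 .004 -1.7 .087;.039 .039 .004 -1.7 .087'
python3 - <<'E'
from h import *
print(get_obs()["tool_pos"]);K=cams.calibration("wrist");print({k:v for k,v in K.items()})
im=shot("wrist","w1")
for n in("scoop_grip","scoop_lip","scoop"):print(n,[(d["p"],d["xy"]) for d in finder.tip_of(n,"wrist")[:2]])
E
```

```text
time_s: 3.15
tool_pos: [0.4655, -0.3186, 0.255]
tool_rot: [180.0, -0.0, -0.1]
force: [0.1, -1.2, 1.5]
grip_width: 0.0873
grasp_force: 0.0
[ 0.46554249 -0.31860978  0.25504311]
{'fx': 297.3186396354542, 'fy': 297.3186396354542, 'cx': 256.49757273392555, 'cy': 189.3494521454979, 'extrinsics': array([[-2.01559657e-03, -9.99997232e-01,  1.21415997e-03,
        -3.17844730e-01],
       [-9.54482202e-01,  2.28599166e-03,  2.98259115e-01,
         3.98949219e-01],
       [-2.98261065e-01, -5.57724032e-04, -9.54484168e-01,
         5.61420609e-01],
       [ 0.00000000e+00,  0.00000000e+00,  0.00000000e+00,
         1.00000000e+00]])}
scoop_grip [(0.79, [258.0, 180.3])]
scoop_lip [(0.8, [252.2, 81.2])]
scoop [(0.63, [252.6, 113.9]), (0.23, [370.5, 192.0])]
```

View pics/w1.png

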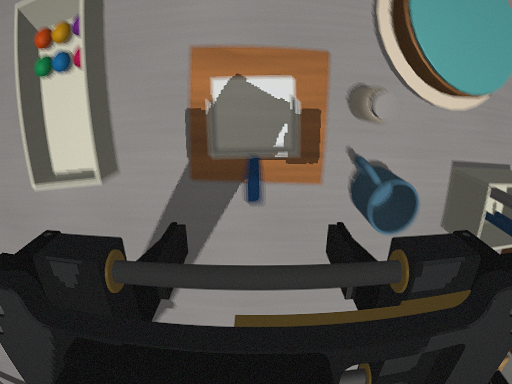

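```bash
cat >> h.py <<'E'
def wray(xy,K=None):
    K=K or cams.calibration("wrist");E=np.array(K["extrinsics"]);R=E[:3,:3];o=-R.T@E[:3,3]
    v=np.array([xy[0]-K["cx"],xy[1]-K["cy"]]);r=np.hypot(*v);a=r/K["fx"];v=v/r*np.sin(a)
    return o,R.T@np.array([*v,np.cos(a)])
def w_at(xy,z): o,d=wray(xy);return np.round(o+d*(z-o[2])/d[2],4)
E
python3 - <<'E'
from h import *
print("cam",wray((0,1))[0])
print("lip",w_at((252.2,81.2),.012),"grip",w_at((258,180.3),.122),"scoop",w_at((252.6,113.9),.012))
print("front",w_at((212,78),.014),w_at((294,76),.014),"back",w_at((208,157),.057),w_at((301,157),.057))
print("handle top",w_at((247.5,202),.162),w_at((259.5,202),.162))
print("board",[w_at(p,.012) for p in((191,46),(328,52),(322,184),(190,179))])
for n in("scoop_grip","scoop_lip"):
  o,d=wray({"scoop_grip":(258,180.3),"scoop_lip":(252.2,81.2)}[n])
  print(n)
im=cv2.imread("pics/w1.png");cv2.imwrite("pics/w2.png",cv2.resize(im[35:215,180:345],None,fx=3.3,fy=3.3,interpolation=cv2.INTER_CUBIC))
E
```

```text
cam [ 0.54737173 -0.31838145  0.41692534]
lip [ 0.5718 -0.313   0.012 ] grip [ 0.4648 -0.3204  0.122 ] scoop [ 0.5273 -0.3136  0.012 ]
front [ 0.577  -0.2592  0.014 ] [ 0.5797 -0.3687  0.014 ] back [ 0.4767 -0.2587  0.057 ] [ 0.4769 -0.3741  0.057 ]
handle top [ 0.4555 -0.3106  0.162 ] [ 0.4555 -0.3216  0.162 ]
board [array([ 0.6235, -0.23  ,  0.012 ]), array([ 0.616 , -0.4156,  0.012 ]), array([ 0.4289, -0.4136,  0.012 ]), array([ 0.436 , -0.2236,  0.012 ])]
scoop_grip
scoop_lip
```

View pics/w2.png

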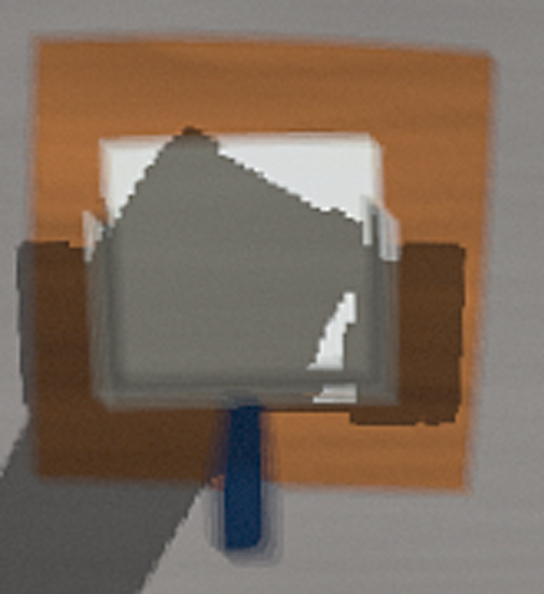

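```bash
python3 -m creep '0 .0026 -.04 1 .087;0 0 -.04 0 .087;0 0 -.04 0 .087;0 0 -.032 0 .087;0 0 0 0 .06;0 0 0 0 0;0 0 0 0 0;0 0 0 0 0' 60
```

```text
time_s: 4.35
tool_pos: [0.4651, -0.3179, 0.1039]
tool_rot: [179.9, -0.1, 1.0]
force: [-0.3, 0.6, 0.8]
grip_width: 0.0548
grasp_force: 0.0
```

```bash
python3 -m creep '0 0 0 0 0;0 0 0 0 0;0 0 0 0 0;0 0 0 0 0;0 0 0 0 0;0 0 0 0 0' 60
```

```text
time_s: 5.1
tool_pos: [0.4643, -0.3174, 0.1025]
tool_rot: [180.0, 0.0, 1.0]
force: [-0.2, -0.1, -0.1]
grip_width: 0.0158
grasp_force: 60.0
```

```bash
python3 -m creep '0 0 .04 0 0;0 0 .04 0 0;0 .025 .025 0 0;.002 .05 0 .6 0;.002 .06 0 .6 0;.003 .06 0 .6 0;.002 .05 0 .6 0;.002 .032 0 .6 0'
python3 - <<'E'
from h import *
print(get_obs()["tool_pos"],get_obs()["tool_rot"]);print("cam",wray((0,1))[0])
shot("wrist","w3")
a=shot("top");cv2.imwrite("pics/t3.png",cv2.resize(a[150:260,235:325,::-1],None,fx=5,fy=5,interpolation=cv2.INTER_CUBIC))
E
```

```text
time_s: 6.1
tool_pos: [0.475, -0.0371, 0.2074]
tool_rot: [-180.0, 0.0, 4.2]
force: [-0.8, -1.1, -1.8]
grip_width: 0.0158
grasp_force: 60.0
[ 0.47496293 -0.03705841  0.20743351] [-1.79993737e+02  2.34866965e-02  4.18108113e+00]
cam [ 0.55693666 -0.03082603  0.36956988]
```

View pics/w3.png

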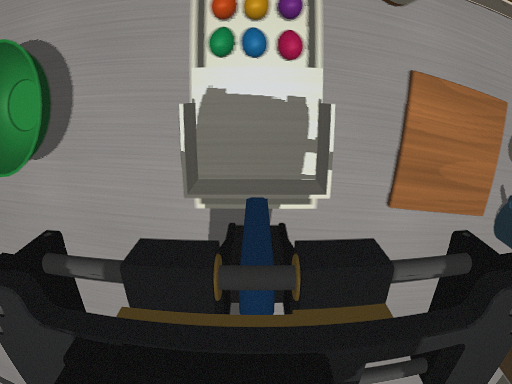

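```bash
python3 - <<'E'
import cv2
im=cv2.imread("pics/w3.png");cv2.imwrite("pics/w4.png",cv2.resize(im[0:215,170:345],None,fx=2.75*1.015,fy=2.75*1.015,interpolation=cv2.INTER_CUBIC))
E
```

```text
(no output)
```

View pics/w4.png

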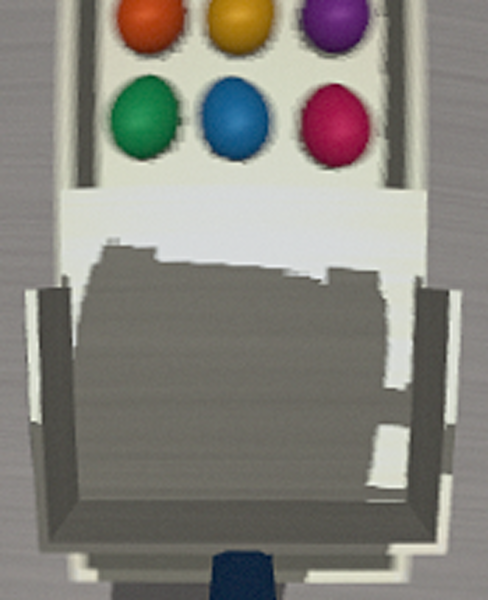

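```bash
cat > m.py <<'E'
from h import *
s=2.791
W=lambda x,y,z:w_at((170+x/s,y/s),z)
print("rimL",W(57,170,.062),W(56,20,.062));print("rimR",W(428,170,.062),W(427,20,.062))
print("near",W(70,580,.062),W(410,580,.062))
print("floorL",W(97,150,.005),W(97,60,.005),"floorR",W(387,150,.005),W(382,60,.005))
print("scoopfront",W(60,188,.1185),W(428,188,.1185))
print("eggs",[W(*p,.021) for p in((145,117),(235,118),(336,125),(150,18),(240,17),(336,16))])
a=np.radians(4);R=np.array([[np.cos(a),-np.sin(a)],[np.sin(a),np.cos(a)]])
loc=lambda P:np.round(R.T@(P[:2]-np.array([.582,-.0325])),4)
for n,p in dict(rimL=(57,170,.062),rimR=(428,170,.062),nearL=(70,580,.062),nearR=(410,580,.062),sfL=(60,188,.1185),sfR=(428,188,.1185),fL=(97,100,.005),fR=(384,100,.005)).items():print(n,loc(W(*p)))
E
python3 m.py
```

```text
rimL [0.5938 0.0423 0.062 ] [0.6532 0.0479 0.062 ]
rimR [ 0.6043 -0.0939  0.062 ] [ 0.6638 -0.0896  0.062 ]
near [0.4341 0.0312 0.062 ] [ 0.4447 -0.1053  0.062 ]
floorL [0.61   0.0383 0.005 ] [0.6517 0.0418 0.005 ] floorR [ 0.6197 -0.0871  0.005 ] [ 0.661  -0.0819  0.005 ]
scoopfront [0.5815 0.0279 0.1185] [ 0.5901 -0.0824  0.1185]
eggs [array([0.6227, 0.0164, 0.021 ]), array([ 0.6243, -0.0208,  0.021 ]), array([ 0.6252, -0.0625,  0.021 ]), array([0.6672, 0.018 , 0.021 ]), array([ 0.6697, -0.0193,  0.021 ]), array([ 0.6741, -0.059 ,  0.021 ])]
rimL [0.017  0.0738]
rimR [ 0.018  -0.0628]
nearL [-0.1431  0.0739]
nearR [-0.142 -0.063]
sfL [0.0037 0.0603]
sfR [ 0.0046 -0.0503]
fL [0.0558 0.069 ]
fR [ 0.0567 -0.0557]
```

```bash
python3 -m creep '0 .001 -.03 .2 0;0 0 -.03 0 0;0 0 -.025 0 0;0 0 -.015 0 0;0 0 -.005 0 0;0 0 0 0 0';python3 -m creep '0 0 -.002 0 0;0 0 0 0 0'; python3 -m creep '0 0 -.002 0 0;0 0 0 0 0'
```

```text
time_s: 6.95
tool_pos: [0.4758, -0.0395, 0.1029]
tool_rot: [180.0, -0.0, 4.2]
force: [0.8, -0.4, -1.7]
grip_width: 0.0155
grasp_force: 60.0
time_s: 7.2
tool_pos: [0.4758, -0.0394, 0.1011]
tool_rot: [180.0, -0.0, 4.2]
force: [0.5, -0.2, -1.6]
grip_width: 0.0162
grasp_force: 60.0
time_s: 7.45
tool_pos: [0.4754, -0.0393, 0.0985]
tool_rot: [180.0, 0.0, 4.2]
force: [0.6, 0.0, -1.2]
grip_width: 0.0155
grasp_force: 60.0
```

```bash
python3 -m creep '0 .0025 -.002 0 0;0 0 0 0 0'; python3 -m creep '0 0 -.0015 0 0;0 0 0 0 0'
```

```text
time_s: 7.7
tool_pos: [0.4753, -0.0364, 0.0964]
tool_rot: [-180.0, 0.0, 4.2]
force: [-0.7, 0.5, -2.6]
grip_width: 0.0156
grasp_force: 60.0
time_s: 7.95
tool_pos: [0.4756, -0.0368, 0.0955]
tool_rot: [180.0, -0.0, 4.2]
force: [-0.8, 0.1, 3.2]
grip_width: 0.0159
grasp_force: 60.0
```

```bash
python3 -m creep '.012 .001 0 0 0;.012 .001 0 0 0;.012 .001 0 0 0;.012 .001 0 0 0;.012 .001 0 0 0;.012 .001 0 0 0;.012 .001 0 0 0;.010 .001 0 0 0'
python3 - <<'E'
from h import *
im=shot("wrist");cv2.imwrite("pics/w5.png",im[:220,130:380,::-1]) if 0 else cv2.imwrite("pics/w5.png",cv2.resize(im[:220,150:370,::-1],None,fx=2.7,fy=2.7))
E
```

```text
time_s: 8.95
tool_pos: [0.5692, -0.0297, 0.0956]
tool_rot: [179.9, 0.1, 4.1]
force: [-8.0, -3.2, 10.0]
grip_width: 0.016
grasp_force: 60.0
```

View pics/w5.png

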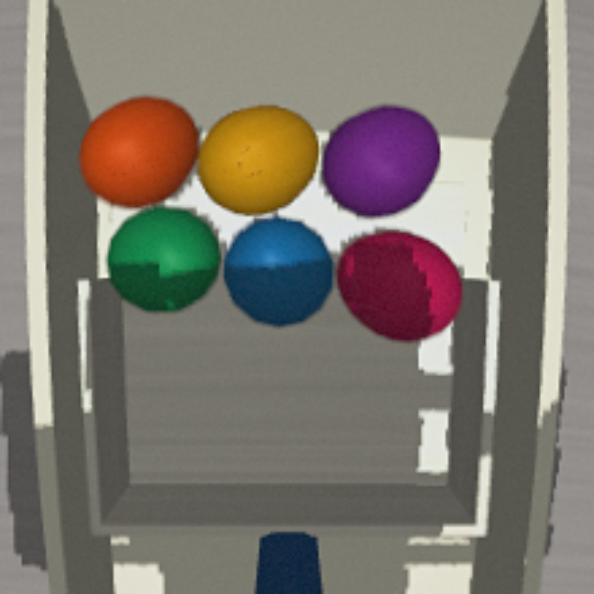

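```bash
python3 -m creep '.006 .0005 0 0 0;.006 .0005 0 0 0;.003 0 0 0 0;0 0 0 0 0'
python3 - <<'E'
from h import *
im=shot("wrist");cv2.imwrite("pics/w6.png",cv2.resize(im[:220,150:370,::-1],None,fx=2.7,fy=2.7))
E
```

```text
time_s: 9.5
tool_pos: [0.5837, -0.0284, 0.0957]
tool_rot: [180.0, 0.2, 4.1]
force: [-7.4, -2.5, 9.9]
grip_width: 0.0157
grasp_force: 60.0
```

View pics/w6.png

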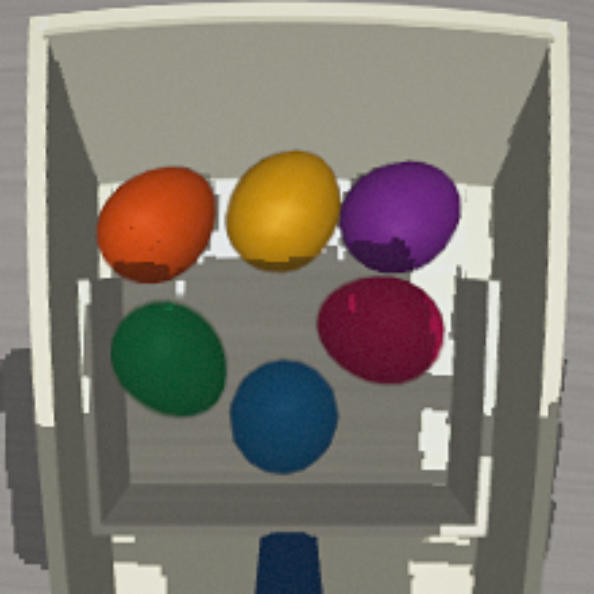

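```bash
python3 -m creep '0 0 .003 0 0;.003 0 .006 0 0;.004 .0005 .008 0 0;.004 .0005 .008 0 0;.004 .0005 .008 0 0;.003 0 .006 0 0;.001 0 .003 0 0;0 0 0 0 0'
python3 - <<'E'
from h import *
im=shot("wrist");cv2.imwrite("pics/w7.png",cv2.resize(im[:220,150:370,::-1],None,fx=2.7,fy=2.7))
E
```

```text
time_s: 10.55
tool_pos: [0.6035, -0.0263, 0.1372]
tool_rot: [180.0, -0.0, 4.2]
force: [0.1, -0.2, -3.6]
grip_width: 0.0154
grasp_force: 60.0
```

View pics/w7.png

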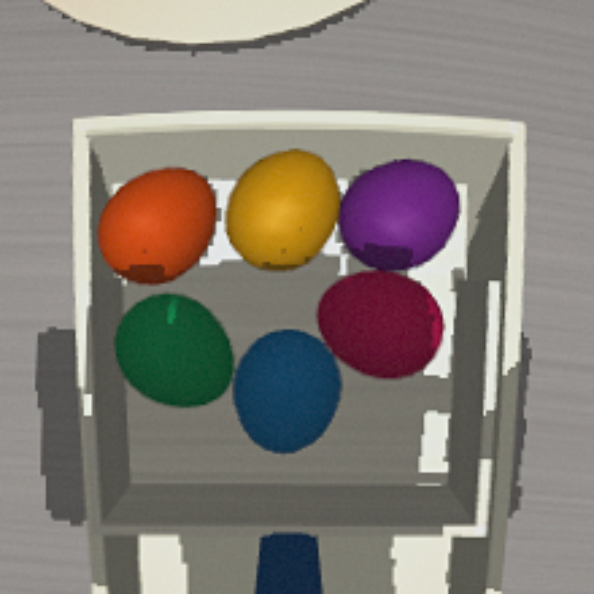

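```bash
python3 -m creep '.002 0 .004 0 0;.004 .0005 .008 0 0;.004 .0005 .008 0 0;.004 .0005 .005 0 0;.005 .0005 0 0 0;.005 0 0 0 0;.0025 0 0 0 0;0 0 -.002 0 0'; python3 -m creep '0 0 -.002 0 0;0 0 -.002 0 0;0 0 -.002 0 0'
```

```text
time_s: 11.6
tool_pos: [0.6301, -0.0243, 0.1598]
tool_rot: [-180.0, 0.0, 4.2]
force: [0.0, 0.4, -3.5]
grip_width: 0.0157
grasp_force: 60.0
time_s: 11.98
tool_pos: [0.6298, -0.0244, 0.1539]
tool_rot: [180.0, 0.0, 4.2]
force: [-0.3, -0.1, -3.2]
grip_width: 0.0157
grasp_force: 60.0
```

```bash
python3 -m creep '0 0 -.002 0 0;0 0 -.002 0 0;0 0 -.002 0 0'; python3 -m creep '0 0 -.002 0 0;0 0 -.002 0 0;0 0 -.002 0 0'
```

```text
time_s: 12.35
tool_pos: [0.6296, -0.0243, 0.1529]
tool_rot: [179.9, -0.0, 4.2]
force: [-16.1, -0.9, 27.0]
grip_width: 0.0154
grasp_force: 60.0
time_s: 12.72
tool_pos: [0.6287, -0.0244, 0.1514]
tool_rot: [179.8, 0.0, 4.1]
force: [-29.5, -2.9, 43.1]
grip_width: 0.0158
grasp_force: 60.0
```

```bash
python3 -m creep '0 0 0 0 0;0 0 0 0 0' 35;  python3 -m creep '0 0 0 0 0;0 0 0 0 0' 22
python3 - <<'E'
from h import *
im=shot("wrist");cv2.imwrite("pics/w8.png",cv2.resize(im[:220,150:370,::-1],None,fx=2.7,fy=2.7))
E
```

```text
time_s: 12.98
tool_pos: [0.628, -0.0245, 0.148]
tool_rot: [179.8, 0.2, 4.1]
force: [-20.1, -1.1, 26.9]
grip_width: 0.0157
grasp_force: 35.0
time_s: 13.22
tool_pos: [0.6277, -0.0246, 0.146]
tool_rot: [179.9, 0.2, 4.1]
force: [-15.6, -1.8, 19.7]
grip_width: 0.0157
grasp_force: 22.0
```

View pics/w8.png

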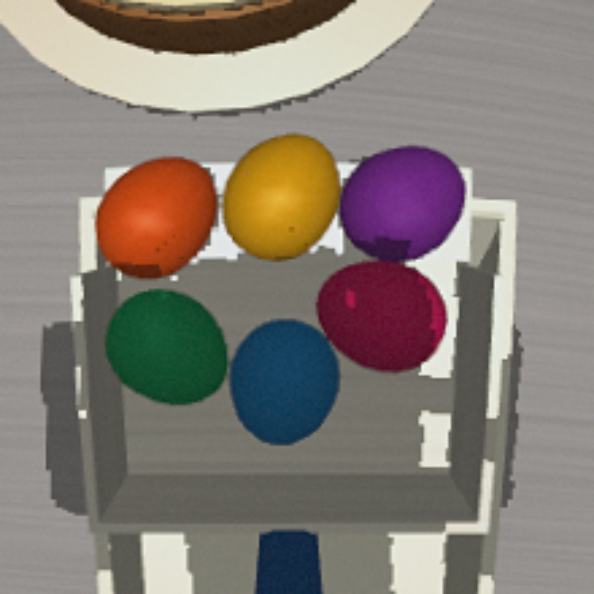

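```bash
python3 -m creep '-.002 0 -.002 0 0;-.002 0 -.002 0 0;-.002 0 -.002 0 0;-.002 0 -.002 0 0;-.002 0 -.002 0 0;-.002 0 -.002 0 0;0 0 0 0 0;0 0 0 0 0' 22
python3 - <<'E'
from h import *
im=shot("wrist");shot("scene","s9");cv2.imwrite("pics/w9.png",cv2.resize(im[:220,150:370,::-1],None,fx=2.7,fy=2.7))
E
```

```text
time_s: 14.28
tool_pos: [0.6181, -0.0251, 0.1322]
tool_rot: [179.9, -0.0, 4.1]
force: [-5.5, -2.4, 7.7]
grip_width: 0.0158
grasp_force: 22.0
```

View pics/w9.png

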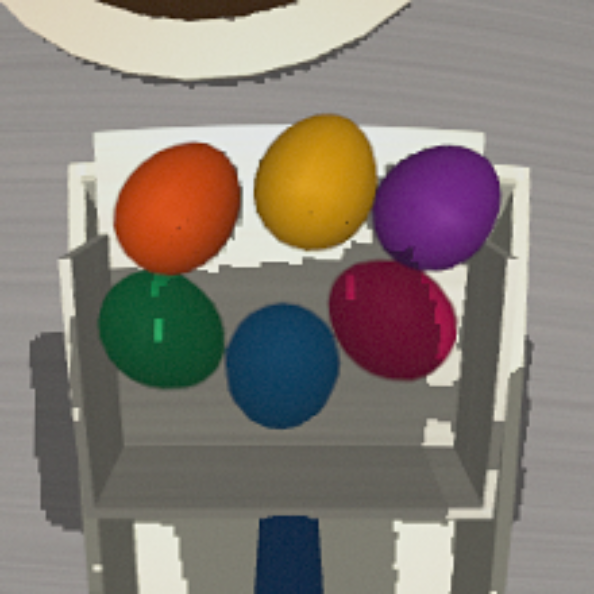

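```bash
cat > eggs.py <<'E'
from h import *
# segment coloured eggs in wrist image by HSV; report pixel centroid
im=cams.read_camera("wrist")
L=finder.masks_of("egg1","wrist")
for d in L:
    if d["p"]>.2: print(round(d["p"],2),np.round(d["xy"]),d["mask"].sum(),np.median(im[d["mask"]],0))
for n in("scoop_lip","scoop_grip","scoop"):print(n,[(round(d["p"],2),d["xy"]) for d in finder.tip_of(n,"wrist")[:1]])
E
python3 -m creep '0 0 0 0 0;0 0 0 0 0;-.003 0 .004 0 0;-.003 0 .008 0 0;-.003 0 .012 0 0;-.003 0 .014 0 0;-.003 0 .014 0 0;0 0 .012 0 0' 60; python3 -m creep '0 0 .008 0 0;0 0 .004 0 0;0 0 0 0 0'; python3 eggs.py
```

```text
time_s: 15.38
tool_pos: [0.6031, -0.0242, 0.1955]
tool_rot: [180.0, -0.1, 4.2]
force: [-0.2, 0.2, -3.3]
grip_width: 0.0155
grasp_force: 60.0
time_s: 15.75
tool_pos: [0.603, -0.0243, 0.2061]
tool_rot: [180.0, 0.0, 4.2]
force: [0.1, -0.5, -3.5]
grip_width: 0.0158
grasp_force: 60.0
0.98 [311.  77.] 1761 [ 99.  38. 116.]
0.9 [252. 140.] 1470 [19.5 61.  89. ]
0.88 [294. 131.] 1514 [100.  20.  47.]
0.77 [210. 127.] 1591 [18. 78. 46.]
0.57 [218.  83.] 1754 [180.  67.  21.]
scoop_lip [(0.96, [256.1, 44.3])]
scoop_grip [(0.66, [255.8, 263.6])]
scoop [(0.74, [254.2, 110.8])]
```

```bash
cat > st.py <<'E'
from h import *
# scoop tilt (deg, + nose up) from lip pixel; eggs in scoop frame (mm, floor plane), by colour from the wrist picture
o=get_obs();T=np.array(o["tool_pos"]);yaw=np.radians(o["tool_rot"][2]);f=np.array([np.cos(yaw),np.sin(yaw),0]);l=np.array([-np.sin(yaw),np.cos(yaw),0]);u=np.array([0,0,1.])
G=T+.019*u;K=cams.calibration("wrist");im=cams.read_camera("wrist")
d=finder.tip_of("scoop_lip","wrist")
c,r=wray(d[0]["xy"],K)
def pt(th,x,y,z): # scoop coords mm -> world
    a=np.radians(th);X=(x+62)/1e3;Z=(z-110)/1e3
    return G+f*(X*np.cos(a)-Z*np.sin(a))+u*(X*np.sin(a)+Z*np.cos(a))+l*y/1e3
def err(th,x=50,z=0):
    v=pt(th,x,0,z)-c;t=(v-v@l*l);q=r-r@l*l;return np.degrees(np.arctan2(np.cross(q,t)@l,q@t))
ths=np.arange(-60,31,.25);e=[abs(err(t)) for t in ths];th=ths[int(np.argmin(e))]
print("lip p",round(d[0]["p"],2),d[0]["xy"],"tilt",th,"err",min(e),"lip",np.round(pt(th,50,0,0),3),"heel z",round(pt(th,-50,0,0)[2],3),"t",o["time_s"],"F",np.round(o["force"],1))
A=[pt(th,0,0,18)];n=np.cross(pt(th,10,0,0)-pt(th,0,0,0),l);n/=np.linalg.norm(n);ex=pt(th,1,0,0)-pt(th,0,0,0);ex/=np.linalg.norm(ex)
for d in finder.masks_of("egg1","wrist"):
    if d["p"]>.2:
        c,r=wray(d["xy"],K);P=c+r*((A[0]-c)@n)/(r@n)
        print("egg",round(d["p"],2),np.median(im[d["mask"]],0),"scoop xy mm",np.round([(P-A[0])@ex*1e3,(P-A[0])@l*1e3]),"xy if at z.02",np.round((c+r*(.02-c[2])/r[2])[:2],3))
E
python3 st.py
```

```text
lip p 0.76 [255.3, 50.4] tilt 5.5 err 0.010343210909660472 lip [ 0.724 -0.015  0.126] heel z 0.116 t 16.0 F [-0.5 -0.4 -2.1]
egg 0.93 [20. 61. 89.] scoop xy mm [-21.   5.] xy if at z.02 [ 0.635 -0.015]
egg 0.86 [100.  20.  47.] scoop xy mm [-11. -30.] xy if at z.02 [ 0.654 -0.067]
egg 0.77 [18. 78. 46.] scoop xy mm [-8. 36.] xy if at z.02 [0.651 0.034]
egg 0.67 [178. 128.  19.] scoop xy mm [38. -9.] xy if at z.02 [ 0.726 -0.029]
egg 0.63 [179.  67.  21.] scoop xy mm [24. 28.] xy if at z.02 [0.7   0.026]
egg 0.55 [ 99.  38. 117.] scoop xy mm [ 28. -42.] xy if at z.02 [ 0.715 -0.081]
```

```bash
python3 -m creep '-.003 0 0 0 0;-.007 0 0 0 0;-.011 0 0 0 0;-.016 0 0 0 0;-.021 0 0 0 0;-.026 0 0 0 0;-.026 0 0 0 0;0 0 0 0 0' 60; python3 st.py
```

```text
time_s: 17.15
tool_pos: [0.491, -0.0245, 0.2063]
tool_rot: [179.9, 0.0, 4.1]
force: [0.6, -0.9, -3.0]
grip_width: 0.0158
grasp_force: 60.0
lip p 0.8 [254.7, 46.9] tilt 7.0 err 0.02749346477082872 lip [ 0.615 -0.015  0.13 ] heel z 0.118 t 17.15 F [ 0.6 -0.9 -3. ]
egg 0.87 [20. 61. 89.] scoop xy mm [-36.   5.] xy if at z.02 [ 0.504 -0.016]
egg 0.86 [98. 20. 47.] scoop xy mm [-28. -31.] xy if at z.02 [ 0.521 -0.069]
egg 0.81 [19. 78. 46.] scoop xy mm [-22.  35.] xy if at z.02 [0.521 0.031]
egg 0.73 [178. 128.  19.] scoop xy mm [24. -2.] xy if at z.02 [ 0.596 -0.021]
egg 0.73 [110.  48.  20.] scoop xy mm [ 8. 30.] xy if at z.02 [0.568 0.027]
egg 0.66 [ 99.  38. 116.] scoop xy mm [ 20. -40.] xy if at z.02 [ 0.593 -0.079]
```

```bash
python3 -m creep '0 .004 .001 0 0;-.001 .008 .001 0 0;-.002 .012 .001 0 0;-.002 .016 .001 0 0;-.002 .02 .001 0 0;-.002 .0215 .001 0 0;-.002 .0215 .001 0 0;-.002 .0215 .001 0 0'; python3 -m creep '-.002 .0215 .001 0 0;-.002 .0215 .001 0 0;-.002 .0215 .001 0 0;-.002 .0215 .001 0 0;-.002 .0215 0 0 0;-.002 .0215 0 0 0;-.002 .0215 0 0 0;-.002 .0205 0 0 0'; python3 -m creep '-.002 .016 0 0 0;-.002 .012 0 0 0;-.002 .008 0 0 0;-.001 .004 0 0 0;0 0 0 0 0'; python3 st.py
python3 - <<'E'
from fit import *
cams.read_camera("top");cams.read_camera("scene");p=(.5537,.3167,0)
for c in("top","scene"):
    m=mask("bowl",c,p);print(c,None if m is None else np.round(fit("bowl",{c:m},p),4))
cams.read_camera("wrist");print([(d["p"],w_at(d["xy"],0)) for d in finder.tip_of("bowl","wrist")[:1]])
E
```

```text
time_s: 18.3
tool_pos: [0.4795, 0.1023, 0.2142]
tool_rot: [-180.0, -0.0, 4.2]
force: [-0.5, -0.2, -3.2]
grip_width: 0.0164
grasp_force: 60.0
time_s: 19.3
tool_pos: [0.4631, 0.2731, 0.2183]
tool_rot: [-180.0, 0.0, 4.2]
force: [-0.4, 0.2, -2.7]
grip_width: 0.016
grasp_force: 60.0
time_s: 19.92
tool_pos: [0.4569, 0.3111, 0.2181]
tool_rot: [180.0, 0.0, 4.2]
force: [0.2, -0.0, -3.0]
grip_width: 0.0155
grasp_force: 60.0
lip p 0.86 [255.3, 50.1] tilt 5.75 err 0.03640065862777231 lip [0.579 0.32  0.139] heel z 0.129 t 19.925 F [ 0.2 -0.  -3. ]
egg 0.96 [21. 63. 91.] scoop xy mm [-32.   6.] xy if at z.02 [0.471 0.321]
egg 0.81 [113.  82.  18.] scoop xy mm [  2. -11.] xy if at z.02 [0.526 0.299]
egg 0.7 [115.   45.5  19. ] scoop xy mm [-2. 27.] xy if at z.02 [0.514 0.358]
egg 0.66 [18. 79. 47.] scoop xy mm [-33.  34.] xy if at z.02 [0.467 0.365]
egg 0.57 [101.  20.  48.] scoop xy mm [-32. -28.] xy if at z.02 [0.475 0.269]
top [0.5721 0.2985 0.9908 0.5073]
scene [ 0.5599  0.3143 -0.1713  0.131 ]
[(0.7, array([0.4644, 0.2652, 0.    ]))]
```

```bash
python3 -m creep '0 0 0 0 0;0 0 0 0 0' 9; python3 -m creep '0 0 0 0 0;0 0 0 0 0' 6;python3 st.py
```

```text
time_s: 20.62
tool_pos: [0.457, 0.3112, 0.2181]
tool_rot: [180.0, 0.0, 4.2]
force: [-0.8, 0.3, -2.8]
grip_width: 0.0159
grasp_force: 9.0
time_s: 20.88
tool_pos: [0.4569, 0.3112, 0.2181]
tool_rot: [180.0, 0.0, 4.2]
force: [-0.2, 0.1, -3.0]
grip_width: 0.016
grasp_force: 6.0
lip p 0.87 [255.5, 47.4] tilt 6.75 err 0.012218219283779141 lip [0.581 0.32  0.141] heel z 0.129 t 20.875 F [-0.2  0.1 -3. ]
egg 0.89 [20.  62.5 91. ] scoop xy mm [-36.   6.] xy if at z.02 [0.467 0.321]
egg 0.84 [112.  82.  18.] scoop xy mm [ -2. -11.] xy if at z.02 [0.522 0.299]
egg 0.77 [101.  20.  48.] scoop xy mm [-36. -29.] xy if at z.02 [0.471 0.267]
egg 0.61 [101.  38. 119.] scoop xy mm [ 16. -38.] xy if at z.02 [0.552 0.257]
egg 0.58 [115.  46.  18.] scoop xy mm [-4. 26.] xy if at z.02 [0.514 0.356]
egg 0.57 [19. 79. 47.] scoop xy mm [-33.  33.] xy if at z.02 [0.469 0.364]
```

```bash
python3 -m creep '0 0 0 0 0;0 0 0 0 0' 4; python3 st.py|head -1;python3 -m creep '0 0 0 0 0;0 0 0 0 0;0 0 0 0 0' 3;python3 st.py
```

```text
time_s: 21.28
tool_pos: [0.4569, 0.3112, 0.2181]
tool_rot: [180.0, 0.0, 4.2]
force: [-0.5, -0.0, -3.0]
grip_width: 0.0157
grasp_force: 4.0
lip p 0.7 [259.1, 97.0] tilt -13.0 err 0.05263609526754839 lip [0.541 0.317 0.105] heel z 0.127 t 21.275 F [-0.5 -0.  -3. ]
time_s: 21.8
tool_pos: [0.4572, 0.3113, 0.2183]
tool_rot: [-180.0, -0.0, 4.2]
force: [0.8, -0.3, -2.6]
grip_width: 0.0158
grasp_force: 3.0
lip p 0.96 [256.2, 121.7] tilt -23.0 err 0.039703047871364625 lip [0.517 0.316 0.092] heel z 0.131 t 21.8 F [ 0.8 -0.3 -2.6]
egg 0.97 [ 24. 125.  71.] scoop xy mm [87. 31.] xy if at z.02 [0.56  0.358]
egg 0.96 [149.  30.  67.] scoop xy mm [114. -20.] xy if at z.02 [0.594 0.297]
egg 0.94 [23. 69. 91.] scoop xy mm [81. -1.] xy if at z.02 [0.557 0.318]
egg 0.78 [173.  68.  23.] scoop xy mm [105.  16.] xy if at z.02 [0.581 0.34 ]
egg 0.76 [ 98.  40. 111.] scoop xy mm [ 93. -20.] xy if at z.02 [0.572 0.294]
egg 0.58 [172. 124.  20.] scoop xy mm [ 98. -43.] xy if at z.02 [0.579 0.266]
```

```bash
python3 -m creep '0 0 0 0 0;0 0 0 0 0;0 0 .02 0 0;0 0 .03 0 0;.004 -.02 .01 0 0;.004 -.04 0 -.5 0;.004 -.05 0 -.5 0;.004 -.05 0 -.5 0' 60; python3 -m creep '.004 -.05 0 -.5 0;.004 -.05 0 -.5 0;.004 -.05 0 -.5 0;.004 -.05 0 -.5 0;.004 -.05 0 -.5 0;.004 -.05 0 -.5 0;.004 -.05 0 -.5 0;.004 -.05 0 -.5 0'; python3 -m creep '.004 -.045 0 -.5 0;.004 -.025 0 -.3 0;.002 -.001 -.03 0 0;0 0 -.03 0 0;0 0 -.02 0 0;0 0 -.01 0 0;0 0 0 0 0;0 0 0 0 0';python3 st.py|head -1
```

```text
time_s: 22.95
tool_pos: [0.4733, 0.1503, 0.2798]
tool_rot: [180.0, -0.1, 2.7]
force: [1.2, -0.3, -1.8]
grip_width: 0.0156
grasp_force: 60.0
time_s: 23.95
tool_pos: [0.5056, -0.2503, 0.2799]
tool_rot: [180.0, -0.1, -1.3]
force: [0.6, -0.8, -1.3]
grip_width: 0.0157
grasp_force: 60.0
time_s: 24.95
tool_pos: [0.5157, -0.3201, 0.1895]
tool_rot: [179.9, -0.1, -2.1]
force: [0.0, 0.1, -1.4]
grip_width: 0.0155
grasp_force: 60.0
lip p 0.4 [375.5, 141.6] tilt -29.75 err 0.012915742430471376 lip [ 0.558 -0.322  0.057] heel z 0.107 t 24.95 F [ 0.   0.1 -1.4]
```

```bash
python3 -m creep '0 0 -.02 0 0;0 0 -.015 0 0;0 0 -.006 0 0;0 0 0 0 0' 15; python3 st.py|head -1; python3 -m creep '0 0 -.004 0 0;0 0 -.004 0 0;0 0 0 0 0'; python3 st.py|head -1
```

```text
time_s: 25.6
tool_pos: [0.5145, -0.3195, 0.146]
tool_rot: [-179.9, 0.1, -2.1]
force: [0.1, 0.7, -1.5]
grip_width: 0.0161
grasp_force: 15.0
lip p 0.69 [253.3, 123.3] tilt -23.75 err 0.04672387473146848 lip [ 0.573 -0.322  0.019] heel z 0.06 t 25.6 F [ 0.1  0.7 -1.5]
time_s: 26.12
tool_pos: [0.5146, -0.3196, 0.1386]
tool_rot: [-180.0, 0.0, -2.1]
force: [0.1, -0.4, -2.2]
grip_width: 0.0157
grasp_force: 15.0
lip p 0.52 [253.7, 261.0] tilt -60.0 err 8.854615402903537 lip [ 0.475 -0.318  0.006] heel z 0.092 t 26.125 F [ 0.1 -0.4 -2.2]
```

```bash
python3 -m creep '0 0 -.002 0 0;-.0083 0 -.0036 0 0;-.008 0 -.0041 0 0;-.0078 0 -.0045 0 0;0 0 0 0 0' 12; python3 st.py|head -1
```

```text
time_s: 26.9
tool_pos: [0.4895, -0.3198, 0.1245]
tool_rot: [-180.0, 0.1, -2.2]
force: [-0.4, 0.1, -1.9]
grip_width: 0.016
grasp_force: 12.0
lip p 0.81 [256.6, 102.9] tilt -15.5 err 0.019171449987157956 lip [ 0.568 -0.323  0.008] heel z 0.034 t 26.9 F [-0.4  0.1 -1.9]
```

```bash
python3 -m creep '-.0075 0 -.005 0 0;-.0072 0 -.0054 0 0;-.0069 0 -.0058 0 0;-.0045 0 -.0055 0 0;0 0 0 0 0' 10; python3 st.py|head -1
```

```text
time_s: 27.68
tool_pos: [0.4642, -0.3196, 0.1034]
tool_rot: [-180.0, 0.0, -2.1]
force: [-1.0, 2.5, 4.1]
grip_width: 0.0164
grasp_force: 10.0
lip p 0.64 [254.1, 71.0] tilt -2.75 err 0.00121878180619418 lip [ 0.571 -0.324  0.007] heel z 0.012 t 27.675 F [-1.   2.5  4.1]
```

```bash
python3 -m creep '-.0005 0 -.0015 0 0;0 0 0 0 0;0 0 0 0 0' 5; python3 -m creep '0 0 0 0 0;0 0 0 0 0' 3; python3 st.py|head -1
```

```text
time_s: 28.2
tool_pos: [0.465, -0.3196, 0.1025]
tool_rot: [180.0, -0.1, -2.1]
force: [-0.2, 1.8, 6.2]
grip_width: 0.016
grasp_force: 5.0
time_s: 28.45
tool_pos: [0.4646, -0.3196, 0.1019]
tool_rot: [180.0, -0.0, -2.1]
force: [0.3, 2.3, 4.5]
grip_width: 0.0158
grasp_force: 3.0
lip p 0.8 [253.3, 74.1] tilt -4.0 err 0.04030295712077971 lip [ 0.569 -0.323  0.003] heel z 0.01 t 28.45 F [0.3 2.3 4.5]
```

```bash
python3 -m creep '0 0 0 0 .03;0 0 0 0 .06;0 0 0 0 .06;0 0 0 0 .06;0 0 0 0 .06;0 0 0 0 .06'; python3 -m creep '0 0 .02 0 .06;0 0 .05 0 .06;0 0 .05 0 .06;0 0 .03 0 .06;0 0 0 0 .06;0 0 0 0 .06'
cat > fin.py <<'E'
from fit import *
print(get_obs()["tool_pos"]);cams.read_camera("wrist")
for n,z in(("scoop_lip",.012),("scoop",.012),("scoop_grip",.122),("board",0)):print(n,[(round(d["p"],2),w_at(d["xy"],z)) for d in finder.tip_of(n,"wrist")[:1]])
for n,z in (("scoop",.03),("board",.012)):
  for d in finder.masks_of(n,"wrist")[:1]:
    q=np.argwhere(d["mask"])[:,::-1].astype(np.float32);h=cv2.approxPolyDP(cv2.convexHull(q),4,True)[:,0];print(n,round(d["p"],2),[tuple(w_at(p,z)[:2]) for p in h])
E
python3 fin.py
```

```text
time_s: 29.35
tool_pos: [0.4643, -0.3198, 0.1017]
tool_rot: [180.0, 0.0, -2.1]
force: [0.5, -0.2, -0.3]
grip_width: 0.059
grasp_force: 0.0
time_s: 30.1
tool_pos: [0.4638, -0.3195, 0.2506]
tool_rot: [-180.0, 0.1, -2.1]
force: [-1.1, -0.3, 0.3]
grip_width: 0.0599
grasp_force: 0.0
[ 0.46378728 -0.3195091   0.25062516]
scoop_lip [(0.81, array([ 0.5653, -0.3223,  0.012 ]))]
scoop [(0.64, array([ 0.5216, -0.3237,  0.012 ]))]
scoop_grip [(0.67, array([ 0.4632, -0.3203,  0.122 ]))]
board []
scoop 0.86 [(np.float64(0.3986), np.float64(-0.3273)), (np.float64(0.3978), np.float64(-0.3093)), (np.float64(0.4701), np.float64(-0.2621)), (np.float64(0.5348), np.float64(-0.2623)), (np.float64(0.572), np.float64(-0.2707)), (np.float64(0.5667), np.float64(-0.3759)), (np.float64(0.4671), np.float64(-0.3783))]
board 0.65 [(np.float64(0.4307), np.float64(-0.4145)), (np.float64(0.4333), np.float64(-0.2277)), (np.float64(0.6195), np.float64(-0.2334)), (np.float64(0.6213), np.float64(-0.2943)), (np.float64(0.6142), np.float64(-0.4198))]
```

```bash
python3 - <<'E'
from fit import *
p=(.5537,.3167,0)
for c in("top","scene"):
    cams.read_camera(c);m=mask("bowl",c,p);print(c,None if m is None else np.round(fit("bowl",{c:m},p)[:2],4))
    print([(round(d["p"],2),list(np.round(at_z(c,d["xy"],.03)[:2],3))) for d in finder.masks_of("egg1",c) if d["p"]>.2])
p=(.522,-.323,-.03);m={c:mask("scoop",c,p) for c in("top","scene")}
cams.read_camera("top");m=mask("scoop","top",p);print("scoop",None if m is None else fit("scoop",{"top":m},p))
print(ticket.sign_off())
E
```

```text
top [0.552  0.3156]
[(0.65, [np.float64(0.591), np.float64(0.314)]), (0.6, [np.float64(0.538), np.float64(0.329)])]
scene [0.5561 0.3162]
[(0.53, [np.float64(0.556), np.float64(0.284)]), (0.48, [np.float64(0.593), np.float64(0.327)]), (0.45, [np.float64(0.586), np.float64(0.284)]), (0.36, [np.float64(0.567), np.float64(0.33)])]
scoop (np.float64(0.5231926335479842), np.float64(-0.3191637525376417), np.float64(-1.992206507696556), np.float64(0.3981917083210821))
the job is handed in; nothing more can be done
None
```

I tipped all six eggs into the bowl with none spilled, the bowl stayed put to within about 2 mm, the scoop is back within about 3 mm of the board's middle and released, and I handed the job in at about 30 s with no verdict shown. That it stands flat is inferred from the lip position and contact force, as my picture views were used up.

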